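# Stack two lunch tin sets on their mats

### The job

Stack the steel lunch tins into two closed sets on the island. On the round cork mat stand the deep tin, nest the shallow tin in its mouth and close that with the knob lid; on the square cork mat stand the middle-height tin and close it with the bar-handled lid. Centre each set on its mat with every piece upright and fully seated, and leave the bowl, spoon and scraper where they lie.

Things in the scene. Friction and masses are not known exactly. Their poses are not given: they have to be found in the camera images.
- deep_tin: deep open round steel tin, 68 mm tall, the tallest of three; outer diameter 60 mm, wall 3 mm, mouth 54 mm. Below is a solid tapered foot, 8 mm of that height, 42 mm wide at the bottom, 50 mm at the top, then a shoulder. Stands loose, upright; origin: centre of its underside. A foot or lid plug goes into its mouth until the shoulder meets the rim: that piece's origin is then 60 mm above this one's. 0.1-0.25 kg.
- middle_tin: middle-height open round steel tin, 48 mm tall, between the others in height; outer diameter 60 mm, wall 3 mm, mouth 54 mm. Below is a solid tapered foot, 8 mm of that height, 42 mm wide at the bottom, 50 mm at the top, then a shoulder. Stands loose, upright; origin: centre of its underside. A foot or lid plug goes into its mouth until the shoulder meets the rim: that piece's origin is then 40 mm above this one's. 0.1-0.25 kg.
- shallow_tin: shallow open round steel tin, 32 mm tall, the lowest of three; outer diameter 60 mm, wall 3 mm, mouth 54 mm. Below is a solid tapered foot, 8 mm of that height, 42 mm wide at the bottom, 50 mm at the top, then a shoulder. Stands loose, upright; origin: centre of its underside. A foot or lid plug goes into its mouth until the shoulder meets the rim: that piece's origin is then 24 mm above this one's. 0.1-0.25 kg.
- knob_lid: round steel lid, 60 mm across: tapered plug 8 mm high below (42 mm wide at the bottom, 50 mm at the top), 5 mm disc on it (top face 13 mm above the origin), and on that an upright round dark wooden knob, 20 mm in diameter, up to 38 mm above the origin. Lies loose, plug down; origin: centre of the plug's underside. The plug goes into a tin's mouth until the disc meets the rim. 0.1 kg.
- bar_lid: round steel lid, 60 mm across: tapered plug 8 mm high below (42 mm wide at the bottom, 50 mm at the top), 5 mm disc on it (top face 13 mm above the origin), and on that a wooden bar handle, 46 mm long along its y, 12 mm thick along its x, up to 38 mm above the origin. Lies loose, plug down; origin: centre of the plug's underside. The plug goes into a tin's mouth until the disc meets the rim. 0.1 kg.
- round_mat: round cork mat, 88 mm in diameter, 6 mm thick, fixed to the island; origin at the centre of its underside.
- square_mat: square cork mat, 84 by 84 mm, 6 mm thick, fixed to the island; origin at the centre of its underside, sides along its x and y.
- bowl: white ceramic bowl, 116 mm across, 50 mm high, standing towards the back of the island; origin at the centre of its underside. To be left alone.
- spoon: wooden spoon, 220 mm long, lying flat at the left (+y) edge of the work area; lies along its own x, origin near mid-length on its underside. To be left alone.
- scraper: grey plastic scraper, 210 mm long, lying flat at the right (-y) edge of the work area; lies along its own x, origin near mid-length on its underside. To be left alone.

How it is judged (in metres and radians):
At the end, for the whole second after the job is handed in: Deep tin on round mat, middle tin on square mat: within 12 mm of its centre, resting on it. Shallow tin in deep tin, knob lid in shallow tin, bar lid in middle tin: within 6 mm of its axis and 3 mm of seated height. All within 0.08 rad of upright, released, at rest (horizontal distance between deep_tin and round_mat below 0.012 m and z of deep_tin in the frame of round_mat between 0.003 and 0.009 m and horizontal distance between shallow_tin and deep_tin below 0.006 m and z of shallow_tin in the frame of deep_tin between 0.057 and 0.063 m and horizontal distance between knob_lid and shallow_tin below 0.006 m and z of knob_lid in the frame of shallow_tin between 0.021 and 0.027 m and horizontal distance between middle_tin and square_mat below 0.012 m and z of middle_tin in the frame of square_mat between 0.003 and 0.009 m and horizontal distance between bar_lid and middle_tin below 0.006 m and z of bar_lid in the frame of middle_tin between 0.037 and 0.043 m and angle between each of deep_tin, middle_tin, shallow_tin, knob_lid, bar_lid's own z axis and vertical below 0.08 rad and linear speed of each of deep_tin, middle_tin, shallow_tin, knob_lid, bar_lid below 0.02 m/s); the robot touches nothing.
It fails at once if the bowl is shifted by more than 30 mm (distance of bowl from where it was at the start of the episode above 0.03 m).
It fails at once if the spoon is shifted by more than 30 mm (distance of spoon from where it was at the start of the episode above 0.03 m).
It fails at once if the scraper is shifted by more than 30 mm (distance of scraper from where it was at the start of the episode above 0.03 m).
It also fails if it takes over 144 s, if anything falls off the work surface, if the arm or the gripper's body presses on something with over 40 N, if the wrist force passes 120 N, or if a joint passes its speed limit or range.

### The arm

A 6-joint arm with a two-finger parallel gripper is mounted at the origin on the work surface. World frame = base frame: x ahead of the robot, y to its left, z up, the work surface at z = 0. Lengths are in m, angles in degrees, forces in N, time in s.
With the tool pointing down it reaches from about 0.4 to 0.825 m from the base axis. Payload 7 kg.
Tool frame: the origin (TCP) lies at the very end of the fingers, on their centre line; the grasp point (between the pads) lies 19 mm behind it (r.hold_point_z is the distance from the TCP to the grasp point, in m); z points along the fingers, y is the direction in which the jaws open and shut (so a half turn about z gives the same grasp; the last joint's range is limited). The gripper opens to 88 mm and grips with 3 to 60 N. Pads are 19 mm wide; open, the fingers measure 130 mm over their backs; the gripper's body (78 mm by 193 mm) begins 47 mm behind the grasp point.
Start: joints at [-56.946, 20.546, 0.682, 0, -70.136, -16.507], TCP at [0.192, -0.647, 0.227] pointing down, gripper open.
Joint ranges: [-176.03, 176.03], [-82.01, 121.73], [-58.28, 71.71], [-173.87, 95.51], [-174.79, -0.11], [-173.66, 173.66]. Speed limits (degrees/s): [136.94, 136.94, 172.46, 180, 180, 180].

### API

Orientations are given as [roll, pitch, yaw] about the fixed x, y, z axes, in that order (R = Rz(yaw) Ry(pitch) Rx(roll)).
In Python, from plant import r gives the robot as it stands. The module is installed in compiled form; this text tells all that it offers.
- The arm moves only by the shell command python3 -m inch 'ROWS' [FORCE]. ROWS is text: rows parted by semicolons, each of 7 numbers parted by spaces: the shift along the tool's x, y, z in m, then the turn, a rotation vector about the tool's x, y, z in rad, then the opening, from 0 (shut) to 1 (fully open). In form: tx ty tz ax ay az jaw; .... A call has 1 to 20 rows; each row shifts and turns the commanded pose from where the row before left it, along the tool's axes as they then stand; what a row does not reach is not made up. A row lasts 1/12 s, in which the tool goes at most 41.7 mm and 7.16 degrees, less where a joint would pass 70% of its speed; a pose out of reach is approached as far as the arm can. A call with a gripper value outside its range is refused whole. The fingers move at their own pace and stop on an object; FORCE is the grip in N (left out, the last holds). Time passes only in rows, so rows that do not move let the fingers close. It gives the time, the measured TCP pose, the force and the opening at its end, in the units of the state.
- r.get_state(): the state, without advancing time (a new reading comes with each control period).
- r.capture(name): name is "scene" or "top" or "wrist"; returns the picture (480x640x3 uint8, red, green, blue); there is no depth.
- r.camera_params(name): a dict with "vfov" (degrees; the focal length in pixels is half the picture's height over the tangent of half this angle, whatever the lens; pixels are square), "cx", "cy" (the principal point, pixels), "R" (3x3) and "t" (3): a world point X has camera coordinates R X + t. Camera axes: x right, y down, z forward; pixel columns grow to the right and rows downward; lengths in m; the calibration is good to about 2 mm. A picture is of the moment at which its call begins: read the wrist's pose just before it. camera_params takes no time and is no camera call; for the wrist camera it gives the pose at the moment of the call.
- r.close_job(): hands the job in, once; it reports no verdict.
Trained networks look in the newest picture that a camera, given by its name, has taken for a name from the list of things; names that differ only in an ending like _2 or _b are one class to them, and where a whole thing is asked for, a point or a joint stands for the part that bears it (a point fixed in the world has none). Each returns a list of dicts, best first, with "p" (0 to 1); they miss things now and then, are a little off and sometimes report something else, mostly with a low value. They report only what shows in the picture. A call takes as long as a camera call.
- r.recognise(target, camera): "xy" ([column, row] in pixels, amid what is visible of it).
The state is a dict: "time_s": time; "joints": joint angles; "qd": joint speeds; "joint_torque": joint torques, N m; "tcp_pos": TCP position; "eef_rot": TCP orientation; "contact_force": force on the tool from outside, world axes, zero at the start; "moment": the same for the moment, N m; "gripper_width": finger opening in m.
Only numpy, scipy, OpenCV 4.12 (cv2) and the standard library are available. Lean on these libraries where they do the work, as an engineer would, in place of code of your own. Each camera call takes 0.05 s, during which the arm holds its last target.

## Working session

There is one attempt and no reset: what is moved stays moved. The work goes in short steps, Python scripts to look and compute and a shell command to move; the robot and the scene stay as the last step left them, time stands still between calls to the robot, and variables do not carry over. Pictures are saved under pics/ and viewed, and the job is handed in when it is done.

```bash
mkdir -p pics; ls; python3 - <<'E'
from plant import r
import cv2, json
s=r.get_state(); print(s)
for c in ["scene","top","wrist"]:
    im=r.capture(c); cv2.imwrite(f"pics/{c}0.png",im[:,:,::-1])
    p=r.camera_params(c); print(c,p)
    for n in ["deep_tin","middle_tin","shallow_tin","knob_lid","bar_lid","round_mat","square_mat","bowl","spoon","scraper"]:
        print(n,[(d["xy"],round(d["p"],2)) for d in r.recognise(n,c)][:3])
print(r.get_state()["time_s"], r.hold_point_z)
E
```

```text
pics
{'time_s': 0.0, 'joints': array([-5.69468787e+01,  2.05910566e+01,  6.35256528e-01, -2.12327806e-02,
       -7.01361879e+01, -1.65053799e+01]), 'qd': array([-0.01211058,  0.02280295, -0.03695585, -0.02508625,  0.0720026 ,
       -0.08717357]), 'joint_torque': array([-4.83529238e-04, -5.82722819e+01,  2.93050146e+01,  6.99730173e+00,
        7.02512145e-03, -1.83269685e-04]), 'tcp_pos': array([ 0.19207795, -0.64659096,  0.22563473]), 'eef_rot': array([ 1.79906131e+02, -6.99914447e-03, -1.63459484e+02]), 'contact_force': array([-0.08576357,  0.70239172, -0.66355664]), 'moment': array([-0.01602227,  0.04950191, -0.01495603]), 'gripper_width': 0.08774695903323038}
scene {'vfov': 44.1088847683854, 'cx': 321.10739158050313, 'cy': 241.18440226527179, 'R': array([[ 0.80669801,  0.59056023,  0.02183869],
       [ 0.36516282, -0.46907143, -0.8041319 ],
       [-0.46464442,  0.65666628, -0.59404963]]), 't': array([-0.46106838, -0.18813226,  1.4975957 ])}
deep_tin [([399.6, 208.2], 0.59)]
middle_tin [([231.6, 257.5], 0.73)]
shallow_tin [([309.7, 191.6], 0.59), ([445.5, 190.1], 0.39)]
knob_l
[... 643 characters left out ...]
6], 0.9)]
knob_lid [([317.7, 316.0], 0.86)]
bar_lid []
round_mat [([423.2, 218.2], 0.61)]
square_mat [([154.8, 287.0], 0.68)]
bowl [([318.1, 194.6], 0.77)]
spoon [([128.0, 175.7], 0.94)]
scraper [([517.3, 186.7], 0.98), ([321.5, 312.2], 0.17)]
wrist {'vfov': 67.46392797629957, 'cx': 320.72151648452643, 'cy': 243.90814122097274, 'R': array([[-2.84880244e-01,  9.58562714e-01, -8.77552302e-04],
       [ 9.17492653e-01,  2.72939296e-01,  2.89329178e-01],
       [ 2.77579680e-01,  8.16190190e-02, -9.57229260e-01]]), 't': array([ 0.67519001, -0.03567972,  0.39113703])}
deep_tin []
middle_tin []
shallow_tin []
knob_lid []
bar_lid []
round_mat []
square_mat []
bowl []
spoon []
scraper []
1.65 0.0188
```

View pics/top0.png

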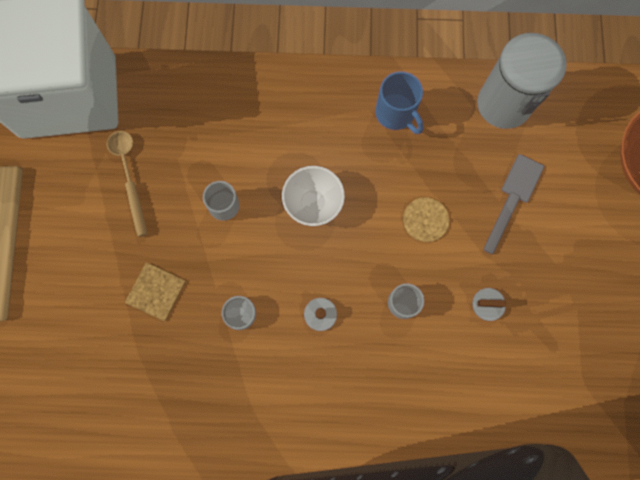

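View pics/scene0.png

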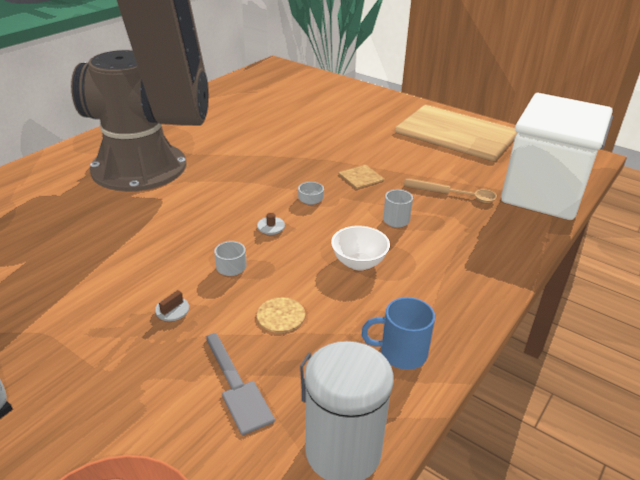

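```bash
cat > h.py <<'E'
import numpy as np, cv2
from plant import r
def f(p): return 240/np.tan(np.radians(p["vfov"]/2))
def proj(p,X):
    X=np.atleast_2d(X); c=X@np.array(p["R"]).T+p["t"]
    return np.c_[f(p)*c[:,0]/c[:,2]+p["cx"], f(p)*c[:,1]/c[:,2]+p["cy"]]
def back(p,uv,z):
    R=np.array(p["R"]); C=-R.T@p["t"]; F=f(p)
    d=R.T@np.array([(uv[0]-p["cx"])/F,(uv[1]-p["cy"])/F,1]); return C+d*(z-C[2])/d[2]
def circ(x,y,z,rad,n=48):
    a=np.linspace(0,2*np.pi,n,endpoint=False); return np.c_[x+rad*np.cos(a),y+rad*np.sin(a),np.full(n,z)]
E
python3 - <<'E'
from h import *
p=r.camera_params("top"); im=cv2.imread("pics/top0.png")
g={"deep":((221,201),.05),"mid":((406,301),.035),"shal":((239,312),.025),"knob":((320,314),.01),"bar":((489,304),.01),"rmat":((427,219),.006),"smat":((155,291),.006),"bowl":((313,196),.04)}
for n,(uv,z) in g.items(): print(n,back(p,uv,z).round(4))
tiles=[]
for n,(uv,z) in list(g.items()):
    u,v=map(int,uv); tiles.append(cv2.resize(im[v-33:v+33,u-33:u+33],(198,198),interpolation=cv2.INTER_CUBIC))
cv2.imwrite("pics/tiles.png",np.vstack([np.hstack(tiles[:4]),np.hstack(tiles[4:])]))
E
```

```text
deep [0.6391 0.1891 0.05  ]
mid [ 0.4675 -0.1557  0.035 ]
shal [0.4379 0.1459 0.025 ]
knob [ 0.4411 -0.0014  0.01  ]
bar [ 0.4707 -0.3126  0.01  ]
rmat [ 0.6303 -0.2004  0.006 ]
smat [0.4732 0.3073 0.006 ]
bowl [0.6579 0.0192 0.04  ]
```

View pics/tiles.png

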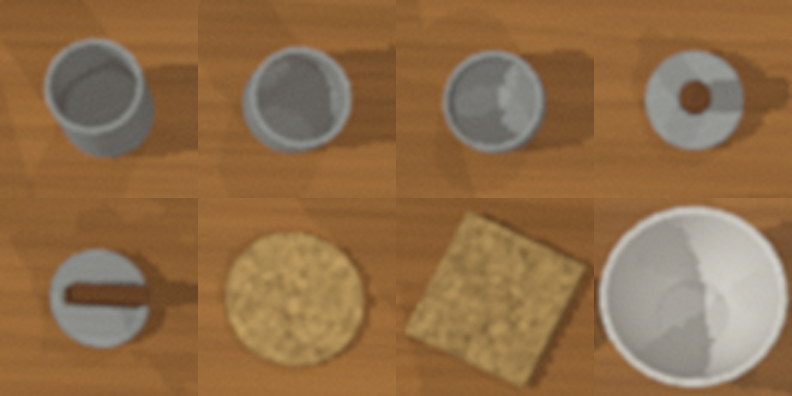

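```bash
cat >> h.py <<'E'
from scipy.optimize import minimize
def sil(p,pts_list,off,s=4,N=70):
    m=np.zeros((N*s,N*s),np.uint8)
    for pts in pts_list:
        q=(proj(p,pts)-off+0.5)*s-0.5
        h=cv2.convexHull(q.astype(np.float32)); cv2.fillPoly(m,[np.round(h*16).astype(np.int32)],255,shift=4)
    return cv2.resize(m,(N,N),interpolation=cv2.INTER_AREA)/255.
def tin(H,z0=0): return lambda v:[np.vstack([circ(v[0],v[1],z0+H,.03),circ(v[0],v[1],z0+.008,.03),circ(v[0],v[1],z0,.021)])]
def lid(z0=0): return lambda v:[np.vstack([circ(v[0],v[1],z0+.013,.03),circ(v[0],v[1],z0+.008,.03),circ(v[0],v[1],z0,.021)])]
def rmat(v): return [np.vstack([circ(v[0],v[1],.006,.044),circ(v[0],v[1],0,.044)])]
def smat(v):
    c,s=np.cos(v[2]),np.sin(v[2]); k=.042*np.array([[1,1],[1,-1],[-1,-1],[-1,1]])@np.array([[c,s],[-s,c]])+v[:2]
    return [np.vstack([np.c_[k,np.full(4,.006)],np.c_[k,np.zeros(4)]])]
def fit(p,mask,fn,v0,N=70,step=.006):
    v0=np.array(v0,float); c=proj(p,fn(v0)[0]).mean(0); off=np.round(c-N/2)
    x,y=off.astype(int); M=mask[y:y+N,x:x+N]
    cost=lambda v: np.abs(sil(p,fn(v),off,N=N)-M).sum()
    sx=np.vstack([v0]+[v0+step*(1 if i<2 else 20)*e for i,e in enumerate(np.eye(len(v0)))])
    b=minimize(cost,v0,method="Nelder-Mead",options=dict(initial_simplex=sx,xatol=1e-5,fatol=.01))
    return b.x,b.fun,M.sum()
E
python3 - <<'E'
from h import *
for cam in ["top","scene"]:
    p=r.camera_params(cam); im=cv2.imread(f"pics/{cam}0.png"); hsv=cv2.cvtColor(im,cv2.COLOR_BGR2HSV)
    lab=cv2.cvtColor(im,cv2.COLOR_BGR2LAB).astype(int)
    steel=(hsv[...,1]<75).astype(float)
    hue=hsv[...,0]; 
    cork=((hue>=17)&(hue<30)&(hsv[...,1]>75)).astype(np.uint8); cork=cv2.medianBlur(cork,5)
    cv2.imwrite(f"pics/mask_{cam}.png",np.uint8(steel*255)//2+cork*120)
    for n,fn,v in [("deep",tin(.068),(.639,.189)),("mid",tin(.048),(.4675,-.1557)),("shal",tin(.032),(.438,.146)),("knob",lid(),(.441,-.0014)),("bar",lid(),(.4707,-.3126))]:
        print(cam,n,*fit(p,steel,fn,v))
    print("rmat",*fit(p,cork.astype(float),rmat,(.63,-.2)))
    print("smat",*fit(p,cork.astype(float),smat,(.473,.307,-.45)))
E
```

```text
top deep [0.64363682 0.19116244] 38.509803921568626 1088.0
top mid [ 0.46825883 -0.1555441 ] 31.38823529411765 995.0
top shal [0.43741164 0.14732866] 30.690196078431374 915.0
top knob [ 0.44120556 -0.00143803] 109.61568627450981 777.0
top bar [ 0.47072456 -0.3117724 ] 213.69019607843137 670.0
rmat [ 0.63084108 -0.19813403] 39.44313725490196 1625.0
smat [ 0.47326743  0.30847471 -0.39000975] 61.83921568627451 2037.0
scene deep [0.63981012 0.18896894] 521.4274509803921 1431.0
scene mid [ 0.46467556 -0.15696388] 86.49019607843137 990.0
scene shal [0.4337866  0.14558669] 113.04705882352941 600.0
scene knob [ 0.4378923  -0.00353528] 332.09411764705885 575.0
scene bar [ 0.46694064 -0.31392923] 301.035294117647 411.0
rmat [ 0.62346577 -0.19739831] 182.76470588235293 1222.0
smat [ 0.46358951  0.31485494 -0.41635802] 234.26666666666665 432.0
```

View pics/mask_top.png

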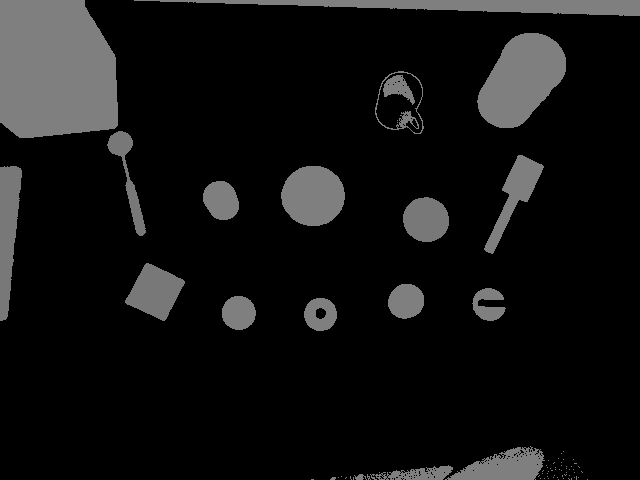

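```bash
python3 -m inch '0 0 0 0 0 -0.1165 1;0 0 0 0 0 -0.1165 1;0 0 0 0 0 -0.1165 1;0 0 0 0 0 -0.1165 1;0 0 0 0 0 -0.1165 1;0 0 0 0 0 -0.1165 1;0 0 0 0 0 -0.1165 1;0 0 0 0 0 -0.1165 1;0 0 0 0 0 -0.1165 1;0 0 0 0 0 -0.1165 1;0 0 0 0 0 -0.1165 1' 30; python3 - <<'E'
from h import *
p=r.camera_params("top"); im=cv2.imread("pics/top0.png"); hsv=cv2.cvtColor(im,cv2.COLOR_BGR2HSV)
c=im[290:318,470:512]; m=((c[...,2]<110)&(hsv[290:318,470:512,1]>90))
print(m.astype(int).sum(1))
# top of bar
ys,xs=np.nonzero((c[...,2]<100)&(hsv[290:318,470:512,1]>90)); 
print([(x+470,y+290) for x,y in list(zip(xs,ys))[:0]], cv2.minAreaRect(np.c_[xs,ys].astype(np.float32)))
print(r.get_state()["joints"])
E
```

```text
time_s: 2.57
tcp_pos: [0.1922, -0.647, 0.2266]
eef_rot: [180.0, -0.0, -89.7]
contact_force: [-0.0, -0.4, 0.4]
gripper_width: 0.0877
[ 1  4  2  1  2  2  0  5  6  8 32 31 31 34 32 33 16  3  5  5  5  5  4  3
  3  4  1  0]
[] ((21.5, 13.0), (6.0, 27.0), 90.0)
[-5.69455567e+01  2.05439688e+01  6.81214040e-01  1.42033798e-03
 -7.01359514e+01  5.72465859e+01]
```

```bash
python3 -m inch '-.02 -.0108 0 0 0 0 1;-.0322 -.0174 0 0 0 0 1;-.0322 -.0174 0 0 0 0 1;-.0322 -.0174 0 0 0 0 1;-.0322 -.0174 0 0 0 0 1;-.0322 -.0174 0 0 0 0 1;-.0322 -.0174 0 0 0 0 1;-.0322 -.0174 0 0 0 0 1;-.0322 -.0174 0 0 0 0 1;-.0322 -.0174 0 0 0 0 1;-.0322 -.0174 0 0 0 0 1;-.0322 -.0174 0 0 0 0 1;-.0322 -.0174 0 0 0 0 1;-.0322 -.0174 0 0 0 0 1;-.0322 -.0174 0 0 0 0 1;-.0322 -.0174 0 0 0 0 1;-.0322 -.0174 0 0 0 0 1;-.0322 -.0174 0 0 0 0 1;-.0322 -.0174 0 0 0 0 1;-.0322 -.0174 0 0 0 0 1'; python3 - <<'E'
from h import *
print(r.get_state()["joints"])
im=r.capture("wrist"); cv2.imwrite("pics/w1.png",im[:,:,::-1])
E
```

```text
time_s: 4.23
tcp_pos: [0.5345, -0.0135, 0.227]
eef_rot: [-180.0, 0.0, -90.0]
contact_force: [0.7, -0.5, -0.5]
gripper_width: 0.0876
[ 1.95734801e+01  7.27255102e+00 -1.69998940e+01  6.37889251e-03
 -6.56783586e+01 -1.95836240e+01]
```

View pics/w1.png

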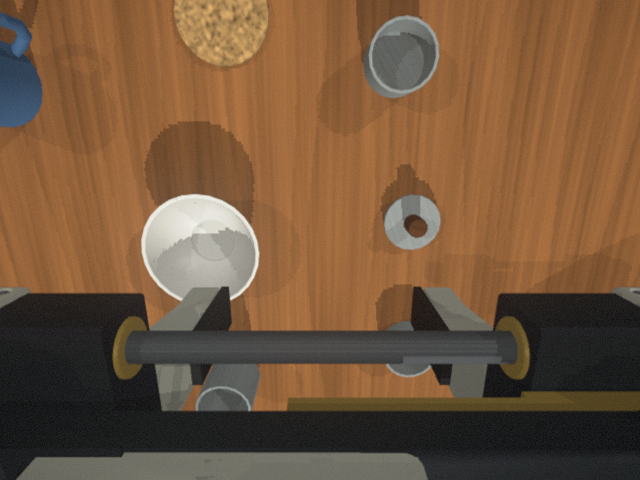

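```bash
cat >> h.py <<'E'
def masks(im):
    hsv=cv2.cvtColor(im,cv2.COLOR_BGR2HSV); steel=(hsv[...,1]<75).astype(float); hue=hsv[...,0]
    cork=cv2.medianBlur(((hue>=17)&(hue<30)&(hsv[...,1]>75)).astype(np.uint8),5).astype(float)
    return steel,cork
E
python3 - <<'E'
from h import *
p=r.camera_params("wrist"); im=r.capture("wrist")[:,:,::-1].copy(); cv2.imwrite("pics/w2.png",im)
s,c=masks(im)
print("mid",*fit(p,s,tin(.048),(.468,-.1555),N=120))
print("knob",*fit(p,s,lid(),(.4412,-.0014),N=90))
print("rmat",*fit(p,c,rmat,(.63,-.2),N=130))
print(r.get_state()["tcp_pos"])
E
```

```text
Traceback (most recent call last):
  File "h.py", line 30, in fit
    b=minimize(cost,v0,method="Nelder-Mead",options=dict(initial_simplex=sx,xatol=1e-5,fatol=.01))
  File "h.py", line 28, in <lambda>
    cost=lambda v: np.abs(sil(p,fn(v),off,N=N)-M).sum()
                          ~~~~~~~~~~~~~~~~~~~~^~
ValueError: operands could not be broadcast together with shapes (120,120) (0,120)
```

Crop falls outside the image; I'll pad the mask.

```bash
python3 - <<'E'
s=open('h.py').read()
s=s.replace("x,y=off.astype(int); M=mask[y:y+N,x:x+N]","x,y=off.astype(int)+N; M=np.pad(mask,N)[y:y+N,x:x+N]; yy,xx=np.mgrid[y-N:y,x-N:x]; V=(yy>=0)&(xx>=0)&(yy<480)&(xx<640)")
s=s.replace("-M).sum()\n    sx","-M)[V].sum()\n    sx")
s=s.replace("yy,xx=np.mgrid[y-N:y,x-N:x]","yy,xx=np.mgrid[y-N:y,x-N:x]")
open('h.py','w').write(s)
from h import *
p=r.camera_params("wrist"); im=cv2.imread("pics/w2.png"); m,c=masks(im)
print("mid",*fit(p,m,tin(.048),(.468,-.1555),N=120))
print("knob",*fit(p,m,lid(),(.4412,-.0014),N=90))
print("rmat",*fit(p,c,rmat,(.63,-.2),N=130))
print(r.get_state()["tcp_pos"])
E
```

```text
mid [ 0.46221271 -0.15950916] 114.5764705882353 4870.0
knob [ 0.43505299 -0.0056663 ] 454.2039215686274 2097.0
rmat [ 0.62498058 -0.20382531] 121.30980392156863 4625.0
[ 0.53613786 -0.01166921  0.22633423]
```

```bash
python3 -m inch '-.03 0 0 0 0 0 1;-.03 0 0 0 0 0 1;-.03 0 0 0 0 0 1;-.03 0 0 0 0 0 1;-.03 0 0 0 0 0 1;-.03 0 0 0 0 0 1;0 0 0 0 0 0 1;0 0 0 0 0 0 1;0 0 0 0 0 0 1;0 0 0 0 0 0 1'; python3 - <<'E'
from h import *
print(r.get_state()["tcp_pos"])
p=r.camera_params("wrist"); im=r.capture("wrist")[:,:,::-1].copy(); cv2.imwrite("pics/w3.png",im)
print(r.get_state()["tcp_pos"],r.get_state()["time_s"])
m,c=masks(im)
for n,msk,fn,v in [("knob",m,lid(),(.4412,-.0014)),("rmat",c,rmat,(.63,-.2)),("mid",m,tin(.048),(.468,-.1555)),("shal",m,tin(.032),(.4374,.1473)),("deep",m,tin(.068),(.6436,.191))]:
    print(n,*fit(p,msk,fn,v,N=120))
E
```

```text
time_s: 5.17
tcp_pos: [0.5339, 0.1637, 0.2266]
eef_rot: [180.0, -0.0, -90.1]
contact_force: [-0.7, 0.3, 0.1]
gripper_width: 0.0876
[0.53390497 0.163715   0.22661962]
[0.53399074 0.16359865 0.22669256] 5.2167
knob [ 0.43707272 -0.0038107 ] 672.1529411764706 3155.0
rmat [ 0.63 -0.2 ] 0.0 0.0
mid [ 0.468  -0.1555] 0.0 960.0
shal [0.43300208 0.14550997] 84.6156862745098 3092.0
deep [0.63934395 0.18911876] 638.1490196078432 4652.0
```

View pics/w3.png

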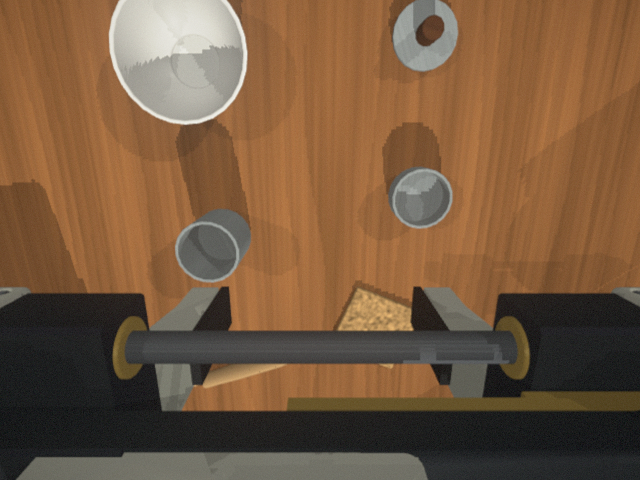

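```bash
python3 -m inch '-.0063 -.0264 0 0 0 0 1;-.0063 -.0264 0 0 0 0 1;-.0063 -.0264 0 0 0 0 1;-.0063 -.0264 0 0 0 0 1;0 0 .03 0 0 0 1;0 0 .03 0 0 0 1;0 0 .03 0 0 0 1;0 0 .02 0 0 0 1;0 0 0 0 0 0 1;0 0 0 0 0 0 1;0 0 0 0 0 0 1'; python3 - <<'E'
from h import *
im=r.capture("wrist")[:,:,::-1].copy(); cv2.imwrite("pics/w4.png",im)
E
```

```text
time_s: 6.13
tcp_pos: [0.6408, 0.1895, 0.1183]
eef_rot: [-179.9, 0.0, -90.0]
contact_force: [0.7, 0.8, 0.9]
gripper_width: 0.0879
```

View pics/w4.png

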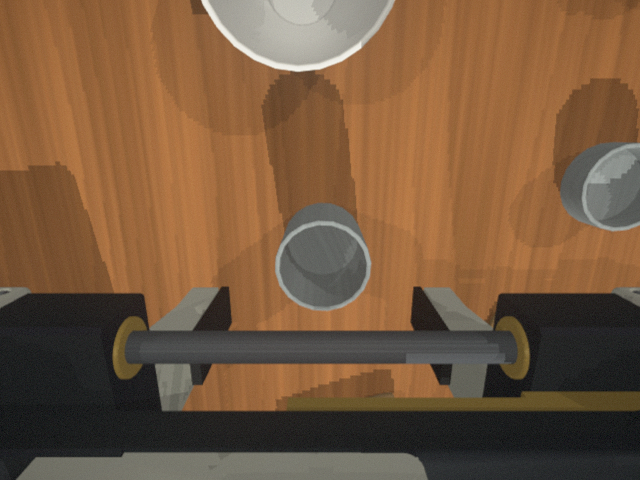

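```bash
python3 - <<'E'
from h import *
p=r.camera_params("wrist"); im=cv2.imread("pics/w4.png"); m,c=masks(im)
print(*fit(p,m,tin(.068),(.6395,.189),N=130), r.get_state()["tcp_pos"])
E
python3 -m inch '0 0 .03 0 0 0 1;0 0 .03 0 0 0 1;0 0 .02 0 0 0 1;0 0 .008 0 0 0 1;0 0 0 0 0 0 1;0 0 0 0 0 0 0;0 0 0 0 0 0 0;0 0 0 0 0 0 0;0 0 0 0 0 0 0;0 0 0 0 0 0 0;0 0 0 0 0 0 0;0 0 0 0 0 0 0;0 0 0 0 0 0 0' 30
```

```text
[0.6394825 0.1897203] 136.06666666666666 8004.0 [0.64089165 0.18982496 0.1187956 ]
time_s: 7.27
tcp_pos: [0.64, 0.19, 0.0296]
eef_rot: [-179.9, 0.0, -90.0]
contact_force: [-0.8, 0.4, 6.5]
gripper_width: 0.0593
```

```bash
python3 -m inch '0 0 -.01 0 0 0 0;0 0 -.02 0 0 0 0;0 0 -.03 0 0 0 0;0 0 -.03 0 0 0 0;.01 .0004 0 0 0 0 0;.02 .0007 0 0 0 0 0;.03 .001 0 0 0 0 0;.03 .001 0 0 0 0 0;.03 .001 0 0 0 0 0;.03 .001 0 0 0 0 0;.03 .001 0 0 0 0 0;.03 .001 0 0 0 0 0;.03 .001 0 0 0 0 0;.02 .001 0 0 0 0 0;.02 .001 0 0 0 0 0;.01 .001 0 0 0 0 0;0 0 0 0 0 0 0;0 0 0 0 0 0 0;0 0 0 0 0 0 0'; python3 - <<'E'
from h import *
print(r.get_state()["tcp_pos"])
p=r.camera_params("wrist"); im=r.capture("wrist")[:,:,::-1].copy(); cv2.imwrite("pics/w5.png",im)
print(r.get_state()["tcp_pos"],r.get_state()["time_s"])
m,c=masks(im)
for n,msk,fn,v in [("rmat",c,rmat,(.6266,-.2)),("mid",m,tin(.048),(.464,-.1575)),("bar",m,lid(),(.4667,-.3138))]:
    print(n,*fit(p,msk,fn,v,N=170))
E
```

```text
time_s: 8.85
tcp_pos: [0.6284, -0.0997, 0.1186]
eef_rot: [180.0, 0.0, -90.0]
contact_force: [0.0, 0.1, -2.7]
gripper_width: 0.0594
[ 0.62839112 -0.09970469  0.11857653]
[ 0.62846993 -0.09942581  0.118613  ] 8.9
rmat [ 0.62627458 -0.19951465] 429.3921568627451 12690.0
mid [ 0.46393641 -0.15688308] 187.47450980392156 9760.0Traceback (most recent call last):
  File "<stdin>", line 7, in <module>
  File "h.py", line 30, in fit
    b=minimize(cost,v0,method="Nelder-Mead",options=dict(initial_simplex=sx,xatol=1e-5,fatol=.01))
    res = _minimize_neldermead(fun, x0, args, callback, bounds=bounds,
                               **options)
    fsim[k] = func(sim[k])
              ~~~~^^^^^^^^
    fx = function(np.copy(x), *(wrapper_args + args))
  File "h.py", line 28, in <lambda>
    cost=lambda v: np.abs(sil(p,fn(v),off,N=N)-M)[V].sum()
                          ~~~~~~~~~~~~~~~~~~~~^~
ValueError: operands could not be broadcast together with shapes (170,170) (0,170)
```

View pics/w5.png

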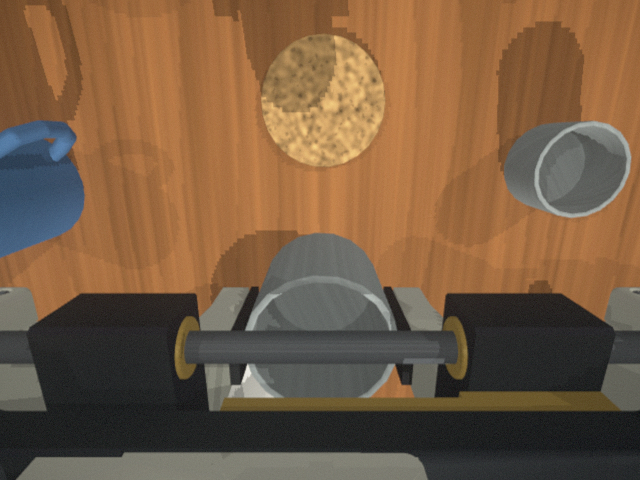

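```bash
python3 -m inch '.02 0 0 0 0 0 0;.03 .001 0 0 0 0 0;.03 .001 0 0 0 0 0;.02 0 0 0 0 0 0;0 0 .02 0 0 0 0;0 0 .025 0 0 0 0;0 0 .02 0 0 0 0;0 0 .01 0 0 0 0;0 0 .004 0 0 0 0;0 0 .002 0 0 0 0;0 0 .001 0 0 0 0;0 0 .001 0 0 0 0;0 0 0 0 0 0 0;0 0 0 0 0 0 0;0 0 0 0 0 0 0'
```

```text
time_s: 10.15
tcp_pos: [0.6267, -0.2002, 0.0363]
eef_rot: [-179.9, -0.0, -90.0]
contact_force: [0.2, 0.3, -2.1]
gripper_width: 0.0596
```

```bash
python3 -m inch '0 0 .0008 0 0 0 0;0 0 0 0 0 0 0;0 0 0 0 0 0 1;0 0 0 0 0 0 1;0 0 0 0 0 0 1;0 0 0 0 0 0 1;0 0 0 0 0 0 1;0 0 0 0 0 0 1;0 0 -.01 0 0 0 1;0 0 -.03 0 0 0 1;0 0 -.03 0 0 0 1;0 0 -.03 0 0 0 1;0 0 -.03 0 0 0 1;0 0 -.03 0 0 0 1;0 0 -.03 0 0 0 1;0 0 0 0 0 0 1;0 0 0 0 0 0 1'
```

```text
time_s: 11.57
tcp_pos: [0.6274, -0.2004, 0.2281]
eef_rot: [-179.7, -0.0, -90.0]
contact_force: [-0.5, -0.5, -1.4]
gripper_width: 0.0873
```

```bash
python3 - <<'E'
from h import *
p=r.camera_params("top"); im=r.capture("top")[:,:,::-1].copy(); cv2.imwrite("pics/t1.png",im)
p2=r.camera_params("wrist"); im2=r.capture("wrist")[:,:,::-1].copy(); cv2.imwrite("pics/w6.png",im2)
m,c=masks(im)
cv2.imwrite("pics/t1c.png",cv2.resize(im[170:340,180:520],None,fx=2.3,fy=2.3,interpolation=cv2.INTER_CUBIC))
print(r.get_state()["tcp_pos"],r.get_state()["time_s"])
print(*fit(p,m,tin(.068,.006),(.63,-.2)))
m,c=masks(im2)
print(*fit(p2,m,tin(.068,.006),(.626,-.2),N=120))
E
```

```text
[ 0.62587738 -0.20005517  0.22468462] 11.6667
[ 0.63124584 -0.20101936] 1527.121568627451 2656.0
[ 0.62616554 -0.20143765] 89.8313725490196 3836.0
```

View pics/w6.png

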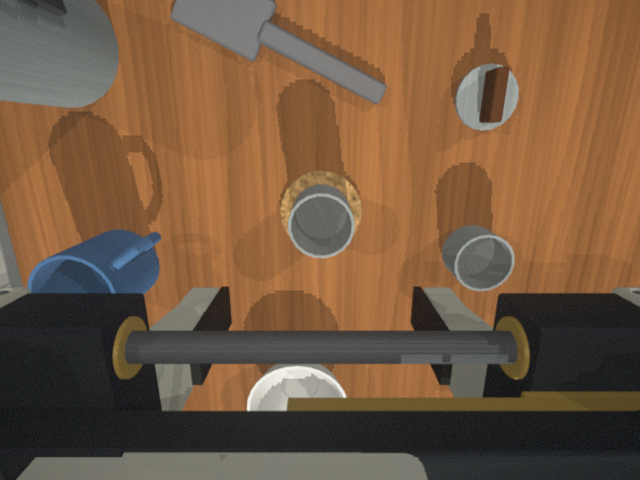

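View pics/t1c.png

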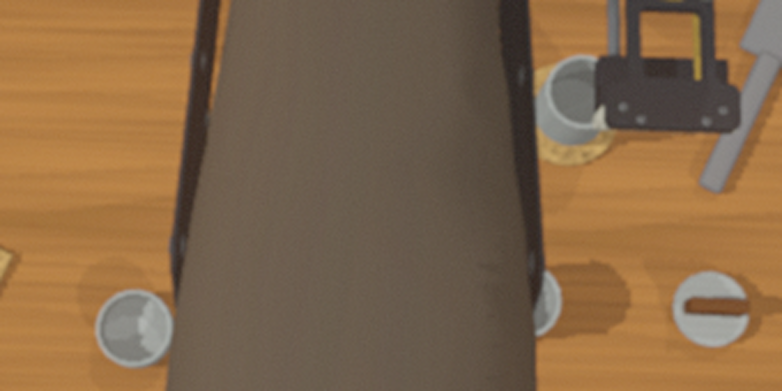

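```bash
python3 -m inch '-.0288 .0161 0 0 0 0 1;-.0288 .0161 0 0 0 0 1;-.0288 .0161 0 0 0 0 1;-.0288 .0161 0 0 0 0 1;-.0288 .0161 0 0 0 0 1;-.0288 .0161 0 0 0 0 1;-.0288 .0161 0 0 0 0 1;-.0288 .0161 0 0 0 0 1;-.0288 .0161 0 0 0 0 1;-.0288 .0161 0 0 0 0 1;-.0288 .0161 .03 0 0 0 1;-.0288 .0161 .03 0 0 0 1;0 0 .03 0 0 0 1;0 0 .02 0 0 0 1;0 0 0 0 0 0 1;0 0 0 0 0 0 1;0 0 0 0 0 0 1;0 0 0 0 0 0 1'; python3 - <<'E'
from h import *
p=r.camera_params("wrist"); im=r.capture("wrist")[:,:,::-1].copy(); cv2.imwrite("pics/w7.png",im)
m,c=masks(im)
print(r.get_state()["tcp_pos"],r.get_state()["time_s"])
print(*fit(p,m,tin(.032),(.4334,.1455),N=130))
print(*fit(p,m,lid(),(.437,-.0038),N=130))
p=r.camera_params("top"); m,c=masks(cv2.imread("pics/w6.png"))
E
```

```text
time_s: 13.17
tcp_pos: [0.4363, 0.1419, 0.1199]
eef_rot: [-179.9, 0.1, -90.1]
contact_force: [0.1, -0.8, 0.0]
gripper_width: 0.0877
[0.43629895 0.14187509 0.11995163] 13.2167
[0.43325654 0.14575157] 130.29019607843136 5444.0
[ 0.43738793 -0.00360151] 1226.262745098039 4983.0
```

View pics/w7.png

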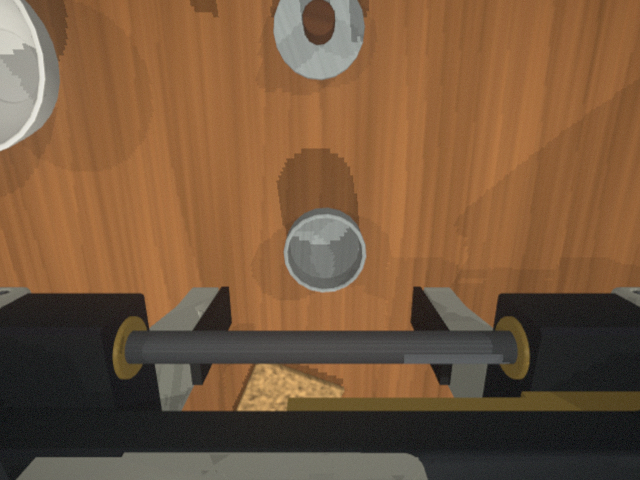

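```bash
python3 -m inch '-.0039 .003 .02 0 0 0 1;0 0 .03 0 0 0 1;0 0 .03 0 0 0 1;0 0 .02 0 0 0 1;0 0 .007 0 0 0 1;0 0 .002 0 0 0 1;0 0 0 0 0 0 1;0 0 0 0 0 0 0;0 0 0 0 0 0 0;0 0 0 0 0 0 0;0 0 0 0 0 0 0;0 0 0 0 0 0 0;0 0 0 0 0 0 0;0 0 0 0 0 0 0;0 0 0 0 0 0 0' 30
```

```text
time_s: 14.47
tcp_pos: [0.4328, 0.1459, 0.0102]
eef_rot: [-180.0, 0.0, -90.0]
contact_force: [-1.0, 0.7, 6.4]
gripper_width: 0.0586
```

```bash
python3 -m inch '0 0 -.01 0 0 0 0;0 0 -.03 0 0 0 0;0 0 -.03 0 0 0 0;0 0 -.03 0 0 0 0;0 0 -.03 0 0 0 0;0 0 -.01 0 0 0 0;0 0 0 0 0 0 0'; python3 -m inch '.01445 -.00807 0 0 0 0 0;.0289 -.0161 0 0 0 0 0;.0289 -.0161 0 0 0 0 0;.0289 -.0161 0 0 0 0 0;.0289 -.0161 0 0 0 0 0;.0289 -.0161 0 0 0 0 0;.0289 -.0161 0 0 0 0 0;.0289 -.0161 0 0 0 0 0;.0289 -.0161 0 0 0 0 0;.0289 -.0161 0 0 0 0 0;.0289 -.0161 0 0 0 0 0;.0289 -.0161 0 0 0 0 0;.01445 -.00807 0 0 0 0 0;0 0 0 0 0 0 0;0 0 0 0 0 0 0;0 0 0 0 0 0 0;0 0 0 0 0 0 0'; python3 - <<'E'
from h import *
p=r.camera_params("wrist"); im=r.capture("wrist")[:,:,::-1].copy(); cv2.imwrite("pics/w8.png",im)
print(r.get_state()["tcp_pos"],r.get_state()["time_s"])
E
```

```text
time_s: 15.05
tcp_pos: [0.4337, 0.1466, 0.1527]
eef_rot: [-179.7, 0.2, -90.0]
contact_force: [0.3, 0.1, -1.3]
gripper_width: 0.0588
time_s: 16.47
tcp_pos: [0.6248, -0.2004, 0.1491]
eef_rot: [179.9, 0.0, -90.0]
contact_force: [-0.3, -0.0, -1.4]
gripper_width: 0.0591
[ 0.62504908 -0.20033499  0.14951303] 16.5167
```

View pics/w8.png

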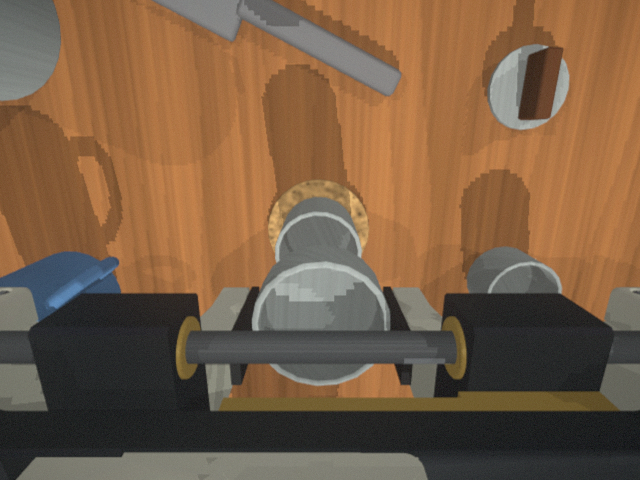

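```bash
python3 -m inch '.0007 -.0014 0 0 0 0 0;0 0 .02 0 0 0 0;0 0 .025 0 0 0 0;0 0 .015 0 0 0 0;0 0 .006 0 0 0 0;0 0 .003 0 0 0 0;0 0 .002 0 0 0 0;0 0 .001 0 0 0 0;0 0 0 0 0 0 0;0 0 0 0 0 0 0;0 0 0 0 0 0 0'
```

```text
time_s: 17.43
tcp_pos: [0.6273, -0.2021, 0.0785]
eef_rot: [-179.9, -0.0, -90.0]
contact_force: [0.9, 0.5, -1.4]
gripper_width: 0.0587
```

```bash
python3 -m inch '0 0 .001 0 0 0 0;0 0 0 0 0 0 0;0 0 0 0 0 0 0';python3 -m inch '0 0 .0008 0 0 0 0;0 0 0 0 0 0 0;0 0 0 0 0 0 0'
```

```text
time_s: 17.68
tcp_pos: [0.6269, -0.2021, 0.0768]
eef_rot: [-180.0, 0.0, -90.0]
contact_force: [0.6, -1.2, -1.3]
gripper_width: 0.0586
time_s: 17.93
tcp_pos: [0.6271, -0.2021, 0.0764]
eef_rot: [-180.0, -0.0, -90.0]
contact_force: [-0.9, -0.7, 3.0]
gripper_width: 0.0588
```

```bash
python3 -m inch '0 0 0 0 0 0 1;0 0 0 0 0 0 1;0 0 0 0 0 0 1;0 0 0 0 0 0 1;0 0 0 0 0 0 1;0 0 0 0 0 0 1;0 0 -.01 0 0 0 1;0 0 -.03 0 0 0 1;0 0 -.03 0 0 0 1;0 0 -.03 0 0 0 1;0 0 -.03 0 0 0 1;0 0 -.02 0 0 0 1;0 0 0 0 0 0 1;0 0 0 0 0 0 1;0 0 0 0 0 0 1'; python3 - <<'E'
from h import *
p=r.camera_params("wrist"); im=r.capture("wrist")[:,:,::-1].copy(); cv2.imwrite("pics/w9.png",im)
im2=r.capture("scene")[:,:,::-1]
print(r.get_state()["tcp_pos"],r.get_state()["time_s"])
m,c=masks(im)
print(*fit(p,m,tin(.092,.006),(.6264,-.201),N=140))
cv2.imwrite("pics/s9.png",np.hstack([cv2.resize(im[120:300,230:410],(400,400)),cv2.resize(im2[240:340,230:330],(400,400),interpolation=cv2.INTER_CUBIC)]))
E
```

```text
time_s: 19.18
tcp_pos: [0.6265, -0.2019, 0.2258]
eef_rot: [180.0, 0.0, -90.0]
contact_force: [-0.5, 0.1, -1.5]
gripper_width: 0.0878
[ 0.62620682 -0.20188245  0.22479799] 19.2833
[ 0.62648257 -0.20225556] 163.56470588235294 4551.0
```

View pics/s9.png

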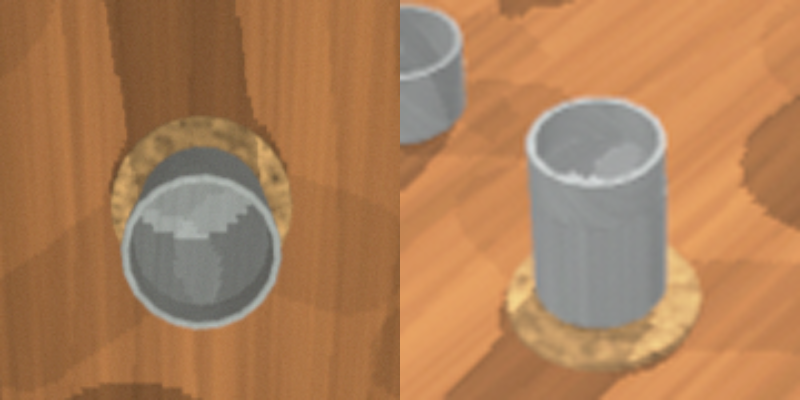

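```bash
python3 -m inch '-.022 .021 0 0 0 0 1;-.022 .021 0 0 0 0 1;-.022 .021 0 0 0 0 1;-.022 .021 0 0 0 0 1;-.022 .021 0 0 0 0 1;-.022 .021 0 0 0 0 1;-.022 .021 0 0 0 0 1;-.022 .021 0 0 0 0 1;-.022 .021 .02 0 0 0 1;0 0 .03 0 0 0 1;0 0 .03 0 0 0 1;0 0 .02 0 0 0 1;0 0 0 0 0 0 1;0 0 0 0 0 0 1;0 0 0 0 0 0 1;0 0 0 0 0 0 1'; python3 - <<'E'
from h import *
p=r.camera_params("wrist"); im=r.capture("wrist")[:,:,::-1].copy(); cv2.imwrite("pics/w10.png",im)
m,c=masks(im)
print(r.get_state()["tcp_pos"],r.get_state()["time_s"])
print(*fit(p,m,lid(),(.4375,-.0038),N=130))
print(proj(p,[[.4375,-.0038,.038]]))
E
```

```text
time_s: 20.62
tcp_pos: [0.439, -0.0038, 0.1271]
eef_rot: [-179.9, 0.0, -90.0]
contact_force: [0.1, 0.2, -0.8]
gripper_width: 0.0877
[ 0.43894214 -0.00375358  0.12713348] 20.6667
[ 0.43730988 -0.00296791] 755.5725490196078 3685.0
[[322.36023071 248.73664114]]
```

View pics/w10.png

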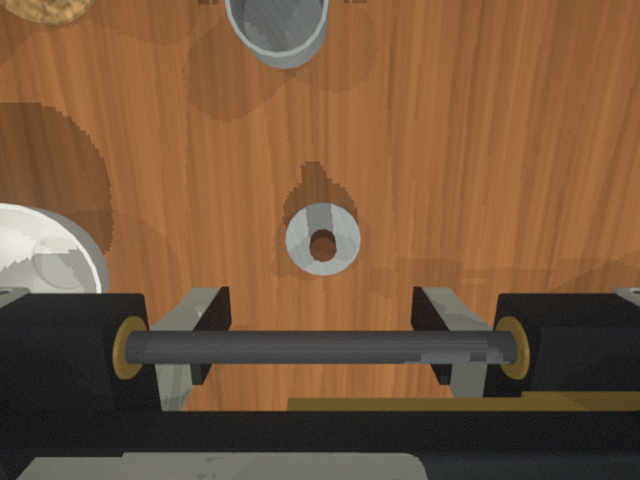

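```bash
python3 -m inch '0 .0015 .02 0 0 0 1;0 0 .03 0 0 0 1;0 0 .03 0 0 0 1;0 0 .02 0 0 0 1;0 0 .008 0 0 0 1;0 0 .003 0 0 0 1;0 0 0 0 0 0 1;0 0 0 0 0 0 .3;0 0 0 0 0 0 0;0 0 0 0 0 0 0;0 0 0 0 0 0 0;0 0 0 0 0 0 0;0 0 0 0 0 0 0;0 0 0 0 0 0 0;0 0 0 0 0 0 0;0 0 0 0 0 0 0;0 0 0 0 0 0 0' 30
```

```text
time_s: 22.08
tcp_pos: [0.4365, -0.004, 0.0149]
eef_rot: [180.0, -0.0, -90.0]
contact_force: [0.1, -0.3, 1.0]
gripper_width: 0.0265
```

```bash
python3 -m inch '0 0 0 0 0 0 0;0 0 0 0 0 0 0;0 0 0 0 0 0 0;0 0 0 0 0 0 0;0 0 0 0 0 0 0' 30
```

```text
time_s: 22.5
tcp_pos: [0.4365, -0.0039, 0.0149]
eef_rot: [180.0, 0.0, -90.0]
contact_force: [0.4, 0.3, -1.1]
gripper_width: 0.019
```

```bash
python3 -m inch '0 0 -.01 0 0 0 0;0 0 -.03 0 0 0 0;0 0 -.03 0 0 0 0;0 0 -.03 0 0 0 0;0 0 -.03 0 0 0 0;0 0 -.015 0 0 0 0;0 0 0 0 0 0 0;.011 -.0106 0 0 0 0 0;.022 -.0211 0 0 0 0 0;.022 -.0211 0 0 0 0 0;.022 -.0211 0 0 0 0 0;.022 -.0211 0 0 0 0 0;.022 -.0211 0 0 0 0 0;.022 -.0211 0 0 0 0 0;.022 -.0211 0 0 0 0 0;.022 -.0211 0 0 0 0 0;.011 -.0106 0 0 0 0 0;0 0 0 0 0 0 0;0 0 0 0 0 0 0;0 0 0 0 0 0 0'; python3 - <<'E'
from h import *
p=r.camera_params("wrist"); im=r.capture("wrist")[:,:,::-1].copy(); cv2.imwrite("pics/w11.png",im)
print(r.get_state()["tcp_pos"],r.get_state()["time_s"])
E
```

```text
time_s: 24.17
tcp_pos: [0.6253, -0.2017, 0.1585]
eef_rot: [179.9, 0.0, -90.1]
contact_force: [0.6, 0.5, -0.5]
gripper_width: 0.0195
[ 0.62547618 -0.20142713  0.15907985] 24.2167
```

View pics/w11.png

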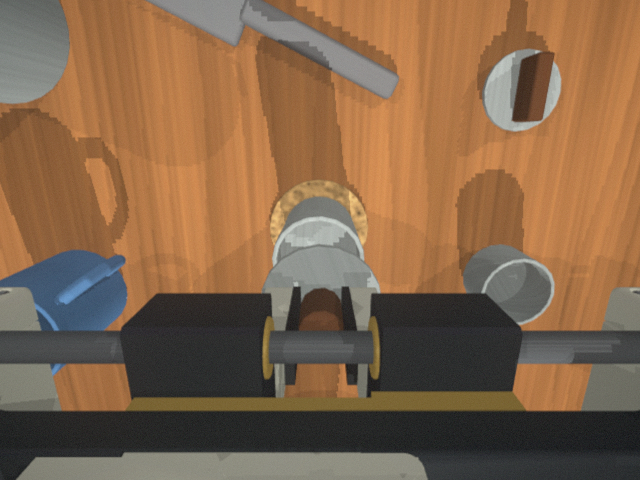

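```bash
python3 -m inch '.0005 -.001 0 0 0 0 0;0 0 .02 0 0 0 0;0 0 .02 0 0 0 0;0 0 .008 0 0 0 0;0 0 .003 0 0 0 0;0 0 .001 0 0 0 0;0 0 0 0 0 0 0;0 0 0 0 0 0 0;0 0 0 0 0 0 0';python3 -m inch '0 0 .0008 0 0 0 0;0 0 0 0 0 0 0;0 0 0 0 0 0 0'
```

```text
time_s: 24.97
tcp_pos: [0.628, -0.2026, 0.109]
eef_rot: [-179.9, -0.0, -90.0]
contact_force: [-0.9, -0.4, -0.9]
gripper_width: 0.019
time_s: 25.22
tcp_pos: [0.6274, -0.2026, 0.1073]
eef_rot: [-180.0, 0.0, -90.0]
contact_force: [1.0, -0.0, -1.5]
gripper_width: 0.0189
```

```bash
python3 -m inch '0 0 .001 0 0 0 0;0 0 0 0 0 0 0;0 0 0 0 0 0 0';python3 -m inch '0 0 .0008 0 0 0 0;0 0 0 0 0 0 0;0 0 0 0 0 0 0'
```

```text
time_s: 25.47
tcp_pos: [0.6273, -0.2026, 0.106]
eef_rot: [180.0, 0.0, -90.0]
contact_force: [0.1, 0.1, -1.8]
gripper_width: 0.0194
time_s: 25.72
tcp_pos: [0.6274, -0.2025, 0.1052]
eef_rot: [180.0, 0.0, -90.0]
contact_force: [-0.1, 0.9, -0.3]
gripper_width: 0.0192
```

```bash
python3 -m inch '0 0 .0006 0 0 0 0;0 0 0 0 0 0 0;0 0 0 0 0 0 0';python3 -m inch '0 0 0 0 0 0 1;0 0 0 0 0 0 1;0 0 0 0 0 0 1;0 0 0 0 0 0 1;0 0 0 0 0 0 1;0 0 0 0 0 0 1;0 0 -.01 0 0 0 1;0 0 -.03 0 0 0 1;0 0 -.03 0 0 0 1;0 0 -.03 0 0 0 1;0 0 -.02 0 0 0 1;0 0 0 0 0 0 1;0 0 0 0 0 0 1;0 0 0 0 0 0 1'; python3 - <<'E'
from h import *
p=r.camera_params("wrist"); im=r.capture("wrist")[:,:,::-1].copy(); cv2.imwrite("pics/w12.png",im)
im2=r.capture("scene")[:,:,::-1]
print(r.get_state()["tcp_pos"],r.get_state()["time_s"])
cv2.imwrite("pics/s12.png",np.hstack([cv2.resize(im[120:300,230:410],(400,400)),cv2.resize(im2[230:330,230:330],(400,400),interpolation=cv2.INTER_CUBIC)]))
m,c=masks(im)
print(*fit(p,m,tin(.048),(.464,-.157),N=130))
print(*fit(p,m,lid(),(.4667,-.3138),N=90))
E
```

```text
time_s: 25.97
tcp_pos: [0.6276, -0.2026, 0.1049]
eef_rot: [-180.0, -0.0, -90.0]
contact_force: [-0.2, -0.5, 1.4]
gripper_width: 0.0192
time_s: 27.13
tcp_pos: [0.627, -0.2024, 0.2246]
eef_rot: [180.0, 0.0, -90.0]
contact_force: [0.5, -0.2, -0.5]
gripper_width: 0.0876
[ 0.62673471 -0.20240346  0.22364171] 27.2333
[ 0.46379635 -0.15691818] 2496.6549019607846 5986.0
[ 0.4662856  -0.31362464] 1269.1372549019607 2154.0
```

View pics/s12.png

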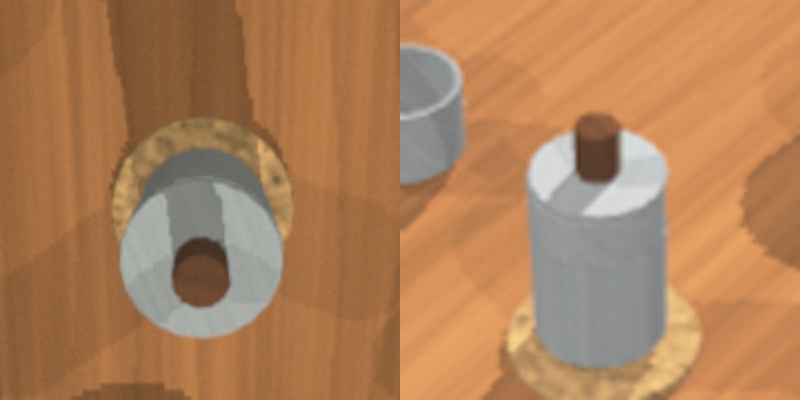

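```bash
python3 -m inch '-.0076 .0272 0 0 0 0 1;-.0076 .0272 0 0 0 0 1;-.0076 .0272 0 0 0 0 1;-.0076 .0272 0 0 0 0 1;-.0076 .0272 0 0 0 0 1;-.0076 .0272 0 0 0 0 1;0 0 .02 0 0 0 1;0 0 .03 0 0 0 1;0 0 .03 0 0 0 1;0 0 .02 0 0 0 1;0 0 0 0 0 0 1;0 0 0 0 0 0 1;0 0 0 0 0 0 1;0 0 0 0 0 0 1'; python3 - <<'E'
from h import *
p=r.camera_params("wrist"); im=r.capture("wrist")[:,:,::-1].copy(); cv2.imwrite("pics/w13.png",im)
m,c=masks(im)
print(r.get_state()["tcp_pos"],r.get_state()["time_s"])
print(*fit(p,m,tin(.048),(.464,-.157),N=130))
print(*fit(p,m,lid(),(.4667,-.3138),N=130))
E
```

```text
time_s: 28.4
tcp_pos: [0.4653, -0.1569, 0.126]
eef_rot: [-179.9, -0.0, -90.0]
contact_force: [-0.3, 0.0, 0.0]
gripper_width: 0.0876
[ 0.46521916 -0.15688792  0.1260698 ] 28.45
[ 0.46426438 -0.15680414] 127.70196078431371 6134.0
[ 0.46668757 -0.31411138] 968.3333333333333 3772.0
```

View pics/w13.png

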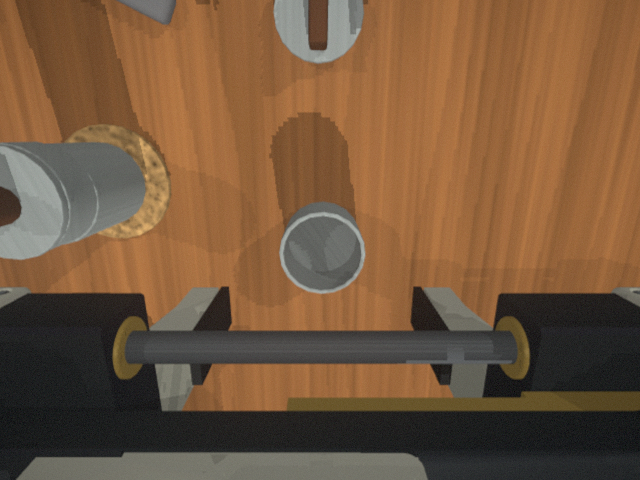

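```bash
python3 -m inch '0 .001 .02 0 0 0 1;0 0 .03 0 0 0 1;0 0 .03 0 0 0 1;0 0 .02 0 0 0 1;0 0 .008 0 0 0 1;0 0 0 0 0 0 1;0 0 0 0 0 0 0;0 0 0 0 0 0 0;0 0 0 0 0 0 0;0 0 0 0 0 0 0;0 0 0 0 0 0 0;0 0 0 0 0 0 0;0 0 0 0 0 0 0;0 0 0 0 0 0 0;0 0 0 0 0 0 0' 30
```

```text
time_s: 29.7
tcp_pos: [0.4639, -0.1568, 0.0176]
eef_rot: [-179.9, -0.0, -90.0]
contact_force: [-0.5, 1.2, 6.9]
gripper_width: 0.0581
```

```bash
python3 -m inch '0 0 -.01 0 0 0 0;0 0 -.02 0 0 0 0;0 0 -.03 0 0 0 0;0 0 -.01 0 0 0 0;-.015 0 0 0 0 0 0;-.03 0 0 0 0 0 0;-.03 0 0 0 0 0 0;-.03 0 0 0 0 0 0;-.03 0 0 0 0 0 0;-.03 0 0 0 0 0 0;-.03 0 0 0 0 0 0;-.03 0 0 0 0 0 0;-.03 0 0 0 0 0 0;-.03 0 0 0 0 0 0;-.03 0 0 0 0 0 0;-.03 -.001 0 0 0 0 0;-.03 -.001 0 0 0 0 0;-.03 -.001 0 0 0 0 0;-.03 -.001 0 0 0 0 0;-.015 -.0013 0 0 0 0 0'; python3 -m inch '-.0136 0 0 0 0 0 0;0 0 0 0 0 0 0;0 0 0 0 0 0 0;0 0 0 0 0 0 0'; python3 - <<'E'
from h import *
im=r.capture("scene")[:,:,::-1]; cv2.imwrite("pics/s14.png",im)
im=r.capture("wrist")[:,:,::-1]; cv2.imwrite("pics/w14.png",im)
print(r.get_state()["tcp_pos"],r.get_state()["time_s"])
E
```

```text
time_s: 31.37
tcp_pos: [0.4688, 0.2962, 0.0866]
eef_rot: [-180.0, 0.0, -89.9]
contact_force: [1.4, 0.8, -2.0]
gripper_width: 0.058
time_s: 31.7
tcp_pos: [0.4683, 0.3056, 0.0864]
eef_rot: [179.9, -0.0, -90.1]
contact_force: [-0.4, -0.3, -2.4]
gripper_width: 0.0585
[0.46861506 0.30558263 0.08669147] 31.8
```

View pics/w14.png

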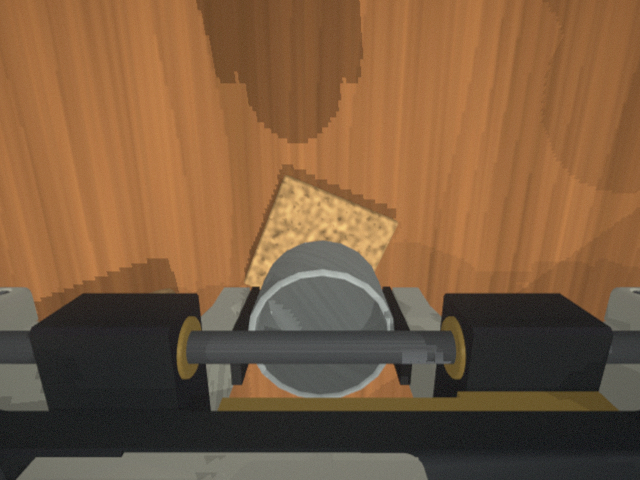

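View pics/s14.png

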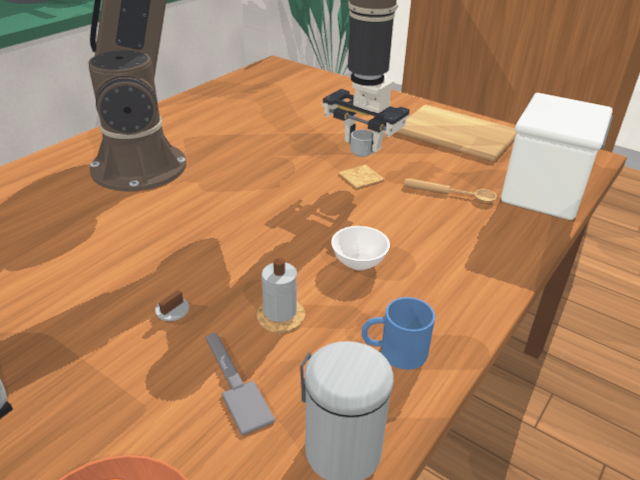

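```bash
python3 - <<'E'
from h import *
p=r.camera_params("wrist")
a,b,c=[back(p,uv,.006) for uv in [(288,177),(397,223),(246,284)]]
print(a,b,c,(b+c)/2, np.linalg.norm(b-a),np.linalg.norm(c-a))
d=(b-a)/np.linalg.norm(b-a); n=np.array([-d[1],d[0],0]); n*=np.sign(n[1])
print("centre from edge", (a+b)/2+n*.042)
p=r.camera_params("scene"); print(proj(p,[[.4692,.3068,.006]]))
E
```

```text
[0.48956491 0.25317223 0.006     ] [0.4158739  0.28440527 0.006     ] [0.52191592 0.32931076 0.006     ] [0.46889491 0.30685802 0.006     ] 0.08003666400199415 0.08272644104282359
centre from edge [0.46910924 0.30745881 0.006     ]
[[360.70101723 174.81343481]]
```

```bash
python3 -m inch '-.0012 0 .01 0 0 0 0;0 0 .02 0 0 0 0;0 0 .02 0 0 0 0;0 0 .008 0 0 0 0;0 0 .003 0 0 0 0;0 0 0 0 0 0 0;0 0 0 0 0 0 0;0 0 0 0 0 0 0';python3 -m inch '0 0 .001 0 0 0 0;0 0 0 0 0 0 0;0 0 0 0 0 0 0'
```

```text
time_s: 32.47
tcp_pos: [0.4693, 0.3085, 0.0266]
eef_rot: [-179.9, 0.1, -90.0]
contact_force: [-0.4, -0.0, -1.6]
gripper_width: 0.0585
time_s: 32.72
tcp_pos: [0.4689, 0.3082, 0.0252]
eef_rot: [-180.0, 0.0, -90.0]
contact_force: [-0.7, 0.2, -1.8]
gripper_width: 0.0581
```

```bash
python3 -m inch '0 0 .001 0 0 0 0;0 0 0 0 0 0 0;0 0 0 0 0 0 0';python3 -m inch '0 0 .0006 0 0 0 0;0 0 0 0 0 0 0;0 0 0 0 0 0 0'
```

```text
time_s: 32.97
tcp_pos: [0.4687, 0.3079, 0.0237]
eef_rot: [180.0, -0.0, -90.0]
contact_force: [-0.7, -0.3, -1.8]
gripper_width: 0.0585
time_s: 33.22
tcp_pos: [0.4687, 0.3079, 0.0236]
eef_rot: [-180.0, 0.0, -90.0]
contact_force: [-3.0, -0.6, 5.8]
gripper_width: 0.0585
```

```bash
python3 -m inch '0 0 0 0 0 0 1;0 0 0 0 0 0 1;0 0 0 0 0 0 1;0 0 0 0 0 0 1;0 0 0 0 0 0 1;0 0 0 0 0 0 1;0 0 -.01 0 0 0 1;0 0 -.03 0 0 0 1;0 0 -.03 0 0 0 1;0 0 -.03 0 0 0 1;0 0 -.03 0 0 0 1;0 0 -.03 0 0 0 1;0 0 0 0 0 0 1;0 0 0 0 0 0 1;0 0 0 0 0 0 1'; python3 - <<'E'
from h import *
p=r.camera_params("wrist"); im=r.capture("wrist")[:,:,::-1].copy(); cv2.imwrite("pics/w15.png",im)
m,c=masks(im)
print(r.get_state()["tcp_pos"],r.get_state()["time_s"])
print(*fit(p,m,tin(.048,.006),(.469,.308),N=130))
E
```

```text
time_s: 34.47
tcp_pos: [0.4685, 0.3078, 0.1834]
eef_rot: [-180.0, 0.0, -90.0]
contact_force: [0.3, 0.2, -0.8]
gripper_width: 0.0877
[0.46825416 0.30751092 0.18267235] 34.5167
[0.46820237 0.30756863] 87.76470588235293 4288.0
```

View pics/w15.png

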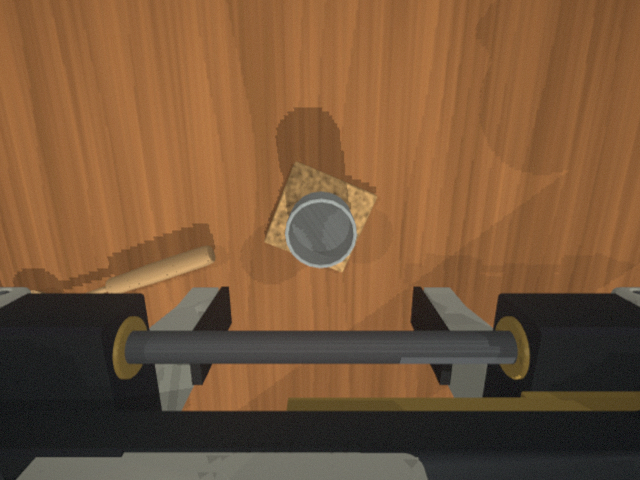

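```bash
python3 -m inch '.0345 0 0 0 0 0 1;.0345 0 0 0 0 0 1;.0345 0 0 0 0 0 1;.0345 0 0 0 0 0 1;.0345 0 0 0 0 0 1;.0345 0 0 0 0 0 1;.0345 0 0 0 0 0 1;.0345 0 0 0 0 0 1;.0345 0 0 0 0 0 1;.0345 0 0 0 0 0 1;.0345 0 0 0 0 0 1;.0345 0 0 0 0 0 1;.0345 0 0 0 0 0 1;.0345 0 0 0 0 0 1;.0345 0 0 0 0 0 1;.0345 0 0 0 0 0 1;.0345 0 0 0 0 0 1;.0345 0 0 0 0 0 1'; python3 -m inch '0 0 .02 0 0 0 1;0 0 .02 0 0 0 1;0 0 .015 0 0 0 1;0 0 0 0 0 0 1;0 0 0 0 0 0 1;0 0 0 0 0 0 1'; python3 - <<'E'
from h import *
p=r.camera_params("wrist"); im=r.capture("wrist")[:,:,::-1].copy(); cv2.imwrite("pics/w16.png",im)
m,c=masks(im)
print(r.get_state()["tcp_pos"],r.get_state()["time_s"])
print(*fit(p,m,lid(),(.4667,-.3139),N=130))
E
```

```text
time_s: 36.02
tcp_pos: [0.4674, -0.3146, 0.1817]
eef_rot: [179.9, 0.0, -90.0]
contact_force: [1.3, -0.0, 0.4]
gripper_width: 0.0875
time_s: 36.52
tcp_pos: [0.4687, -0.3131, 0.1284]
eef_rot: [180.0, -0.0, -90.0]
contact_force: [-0.0, -0.1, -0.2]
gripper_width: 0.0881
[ 0.469043   -0.31313646  0.12891028] 36.5667
[ 0.46666388 -0.31337991] 1047.6235294117646 3367.0
```

View pics/w16.png

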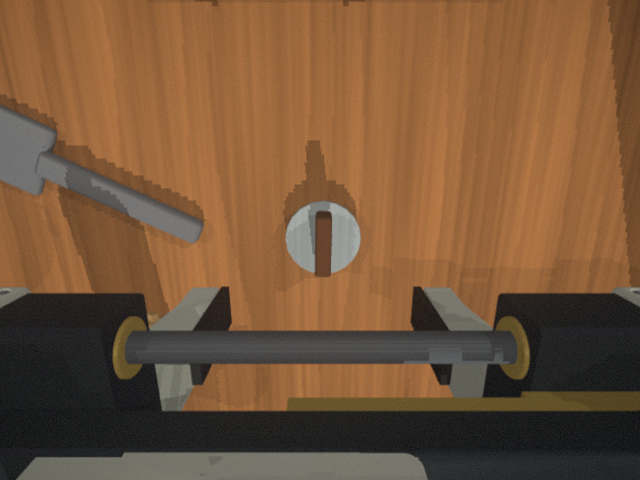

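```bash
python3 - <<'E'
from h import *
p=r.camera_params("wrist"); print(back(p,(200,243),.005),back(p,(204,222),.01))
E
```

```text
[ 0.56773059 -0.30718317  0.005     ] [ 0.56112715 -0.32604574  0.01      ]
```

```bash
python3 -m inch '.0005 .002 .02 0 0 0 .6;0 0 .03 0 0 0 .6;0 0 .03 0 0 0 .6;0 0 .02 0 0 0 .6;0 0 .01 0 0 0 .6;0 0 .003 0 0 0 .6;0 0 0 0 0 0 .6;0 0 0 0 0 0 0;0 0 0 0 0 0 0;0 0 0 0 0 0 0;0 0 0 0 0 0 0;0 0 0 0 0 0 0;0 0 0 0 0 0 0;0 0 0 0 0 0 0;0 0 0 0 0 0 0;0 0 0 0 0 0 0;0 0 0 0 0 0 0;0 0 0 0 0 0 0' 30
```

```text
time_s: 38.07
tcp_pos: [0.4665, -0.3136, 0.0153]
eef_rot: [-180.0, -0.0, -90.0]
contact_force: [-1.3, 0.3, 5.0]
gripper_width: 0.0118
```

```bash
python3 -m inch '0 0 -.01 0 0 0 0;0 0 -.03 0 0 0 0;0 0 -.03 0 0 0 0;0 0 -.03 0 0 0 0;0 0 0 0 0 0 0'; python3 -m inch '-.015 0 0 0 0 0 0;-.0315 0 0 0 0 0 0;-.0315 0 0 0 0 0 0;-.0315 0 0 0 0 0 0;-.0315 0 0 0 0 0 0;-.0315 0 0 0 0 0 0;-.0315 0 0 0 0 0 0;-.0315 0 0 0 0 0 0;-.0315 0 0 0 0 0 0;-.0315 0 0 0 0 0 0;-.0315 0 0 0 0 0 0;-.0315 0 0 0 0 0 0;-.0315 0 0 0 0 0 0;-.0315 0 0 0 0 0 0;-.0315 0 0 0 0 0 0;-.0315 0 0 0 0 0 0;-.0315 0 0 0 0 0 0;-.0315 0 0 0 0 0 0;-.0315 0 0 0 0 0 0;-.0315 0 0 0 0 0 0'; python3 -m inch '-.0077 -.002 0 0 0 0 0;0 0 0 0 0 0 0;0 0 0 0 0 0 0;0 0 0 0 0 0 0'; python3 - <<'E'
from h import *
p=r.camera_params("wrist"); im=r.capture("wrist")[:,:,::-1].copy(); cv2.imwrite("pics/w17.png",im)
print(r.get_state()["tcp_pos"],r.get_state()["time_s"])
E
```

```text
time_s: 38.48
tcp_pos: [0.4697, -0.315, 0.1216]
eef_rot: [-179.5, -0.2, -90.0]
contact_force: [1.7, -0.8, -1.3]
gripper_width: 0.0118
time_s: 40.15
tcp_pos: [0.4663, 0.3015, 0.1154]
eef_rot: [-180.0, 0.0, -90.0]
contact_force: [0.5, -0.5, -0.1]
gripper_width: 0.0116
time_s: 40.48
tcp_pos: [0.4684, 0.3066, 0.115]
eef_rot: [180.0, -0.0, -90.1]
contact_force: [0.3, -0.4, -1.2]
gripper_width: 0.0118
[0.46854792 0.30649632 0.11512762] 40.5333
```

View pics/w17.png

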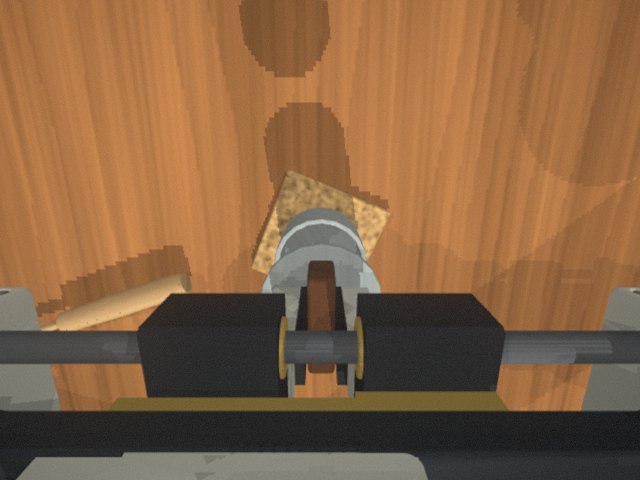

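```bash
python3 -m inch '-.0009 0 0 0 0 0 0;0 0 .02 0 0 0 0;0 0 .02 0 0 0 0;0 0 .008 0 0 0 0;0 0 .003 0 0 0 0;0 0 .001 0 0 0 0;0 0 0 0 0 0 0;0 0 0 0 0 0 0;0 0 0 0 0 0 0;0 0 0 0 0 0 0';python3 -m inch '0 0 .0008 0 0 0 0;0 0 0 0 0 0 0;0 0 0 0 0 0 0'
```

```text
time_s: 41.37
tcp_pos: [0.469, 0.3089, 0.0638]
eef_rot: [-180.0, 0.1, -90.0]
contact_force: [0.2, 0.0, -0.3]
gripper_width: 0.0119
time_s: 41.62
tcp_pos: [0.4687, 0.3086, 0.0624]
eef_rot: [-180.0, 0.0, -90.0]
contact_force: [-0.4, -0.5, -0.7]
gripper_width: 0.0117
```

```bash
python3 -m inch '0 0 .0008 0 0 0 0;0 0 0 0 0 0 0;0 0 0 0 0 0 0';python3 -m inch '0 0 .0006 0 0 0 0;0 0 0 0 0 0 0;0 0 0 0 0 0 0'
```

```text
time_s: 41.87
tcp_pos: [0.4687, 0.3085, 0.0614]
eef_rot: [180.0, -0.0, -90.0]
contact_force: [-0.1, 0.2, -1.1]
gripper_width: 0.0116
time_s: 42.12
tcp_pos: [0.4689, 0.3086, 0.0613]
eef_rot: [-180.0, 0.0, -90.0]
contact_force: [-1.4, -1.3, 3.8]
gripper_width: 0.0116
```

Contact at the expected seat height. Release, rise and check.

```bash
python3 -m inch '0 0 0 0 0 0 1;0 0 0 0 0 0 1;0 0 0 0 0 0 1;0 0 0 0 0 0 1;0 0 0 0 0 0 1;0 0 0 0 0 0 1;0 0 -.01 0 0 0 1;0 0 -.03 0 0 0 1;0 0 -.03 0 0 0 1;0 0 -.03 0 0 0 1;0 0 -.03 0 0 0 1;0 0 -.01 0 0 0 1;0 0 0 0 0 0 1;0 0 0 0 0 0 1;0 0 0 0 0 0 1'; python3 - <<'E'
from h import *
p=r.camera_params("wrist"); im=r.capture("wrist")[:,:,::-1].copy(); cv2.imwrite("pics/w18.png",im)
ps=r.camera_params("scene"); im2=r.capture("scene")[:,:,::-1].copy(); cv2.imwrite("pics/s18.png",im2)
im3=r.capture("top")[:,:,::-1].copy(); cv2.imwrite("pics/t18.png",im3)
print(r.get_state()["tcp_pos"],r.get_state()["time_s"])
m,c=masks(im); hs=cv2.cvtColor(im,cv2.COLOR_BGR2HSV)
print("lid+tin",*fit(p,m,tin(.053,.006),(.4685,.308),N=130))
print("upper lid outline", proj(p,circ(.4685,.308,.059,.03,4)).round(0).tolist())
Z=lambda i,y,x,s:cv2.resize(i[y-s:y+s,x-s:x+s],(400,400),interpolation=cv2.INTER_CUBIC)
cv2.imwrite("pics/z18.png",np.hstack([Z(im,220,320,80),Z(im2,165,360,40)]))
cv2.imwrite("pics/z19.png",np.hstack([Z(im2,290,280,55),Z(im3,215,430,45)]))
E
```

```text
time_s: 43.37
tcp_pos: [0.4682, 0.3081, 0.2002]
eef_rot: [179.9, -0.0, -90.0]
contact_force: [-0.1, -0.0, -0.4]
gripper_width: 0.0877
[0.46829587 0.30806419 0.19968849] 43.5167
lid+tin [0.46826842 0.30807271] 856.5411764705881 3268.0
upper lid outline [[285.0, 231.0], [320.0, 263.0], [354.0, 231.0], [320.0, 196.0]]
```

View pics/z18.png

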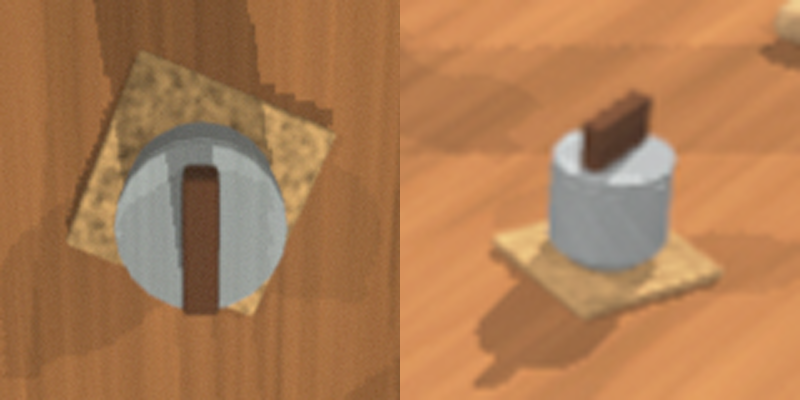

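View pics/z19.png

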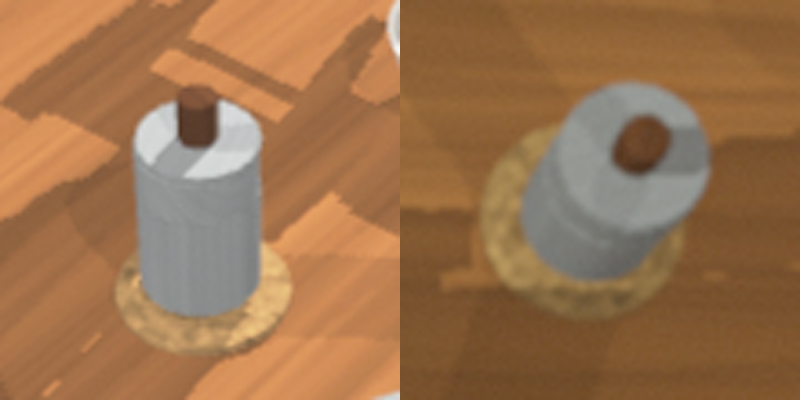

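View pics/t18.png

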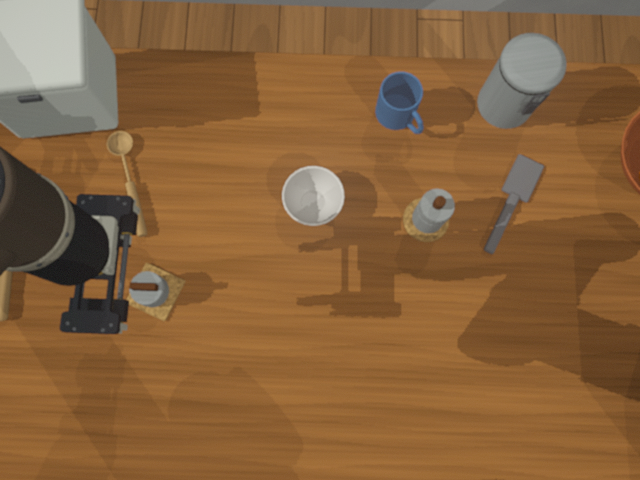

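```bash
python3 - <<'E'
from plant import r
print(r.get_state()["contact_force"],r.get_state()["qd"].round(2)); r.close_job()
E
```

```text
[-0.32118464 -0.65587585 -0.68645282] [ 0.08 -0.    0.29  0.18 -0.12  0.05]
the job is handed in; nothing more can be done
```

Both sets are stacked and closed on their mats, and I handed the job in at about 43.5 s of the 144 s allowed; the system gave no verdict.

- **Round mat:** the deep tin stands about 2 mm from the mat centre. The shallow tin and knob lid are seated in it, with the gripper stopping within about 0.2 mm of the expected height each time. The shallow tin measured about 1 mm off the deep tin's axis. I checked the knob lid's centring only by eye in the pictures.
- **Square mat:** the middle tin stands about 1 mm from the mat centre. The bar lid is seated at the expected height, within about 1 mm of the tin's axis, though the handle blurred that outline fit.
- **Everything else:** the last pictures show all five pieces upright. The bowl, spoon and scraper look unmoved. The gripper was open and about 10 cm clear of the nearest lid.

**One disagreement:** the top camera read about 4 mm off in x and 2 mm off in y from the wrist and scene cameras. I worked from the wrist and scene readings, and shifted the top camera's readings by that amount where I used them.

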